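Load a bracket test hanger with staggered slotted weights

TASK

Finish loading the bracket test: the weight hanger already carries one slotted disc, so slide the thick slotted disc from the bench onto its stem, and after that the thin one on top. Each disc must lie flat and centred on the stem with its slot pointing the opposite way from the disc beneath it, so that none can slide off. Leave the other things on the bench where they are.

Things in the scene. Friction and masses are not known exactly. Their poses are not given: they have to be found in the camera images.
- hanger_seat (a point): Weight hanger, fixed: dark steel plate 72 mm across with an upright stem, 8 mm in diameter, topped by a cap 26 mm across (wider than the slots). This point: stem axis at the plate's upper face, 100 mm above the bench; cap from 64 to 72 mm above it. The bracket that carries it reaches 180 mm along +x, lower than the plate; nothing else stands beside or above the plate.
- first_center (a point): The disc already on the hanger: steel disc 80 mm across, 14 mm thick, with two flats 62 mm apart (to grip; each 50 mm long) parallel to its slot. Slot 16 mm wide, from the rim to the middle; its round end is centred on the disc's axis. Flat on the plate, stem at the slot's end, slot pointing anywhere. This point: disc centre, half-way up; +x points out of the slot's mouth, z up, flats at y = +-31 mm. About 0.42 kg; loose.
- thick_center (a point): The thick slotted disc: steel disc 80 mm across, 24 mm thick, with two flats 62 mm apart (to grip; each 50 mm long) parallel to its slot. Slot 16 mm wide, from the rim to the middle; its round end is centred on the disc's axis. Flat on the bench, left or right of the hanger. This point: disc centre, half-way up; +x points out of the slot's mouth, z up, flats at y = +-31 mm. 0.6 to 0.8 kg.
- thin_center (a point): The thin slotted disc: steel disc 80 mm across, 14 mm thick, with two flats 62 mm apart (to grip; each 50 mm long) parallel to its slot. Slot 16 mm wide, from the rim to the middle; its round end is centred on the disc's axis. Flat on the bench, on the other side of the hanger. This point: disc centre, half-way up; +x points out of the slot's mouth, z up, flats at y = +-31 mm. 0.36 to 0.48 kg.
- thick_mouth (a point): Middle of the open mouth of the thick disc's slot, on its rim: 40 mm from its centre along its +x, half-way up.
- thin_mouth (a point): The same point of the thin disc.
- driver: Bystander: screwdriver, 200 mm long; lies on the bench, origin at its underside.
- wrench: Bystander: steel open-ended wrench, 170 mm long; lies on the bench, origin at its underside.
- tape: Bystander: yellow tape measure, 66 x 62 x 34 mm; lies on the bench, origin at its underside.
- cover: Bystander: round white plastic junction-box cover with a stepped top, 80 mm across, 22 mm high, no slot; lies on the bench, origin at its underside.
- offcut: Bystander: white plastic trunking offcut, open channel 120 x 40 x 25 mm; lies on the bench, origin at its underside.
- pencil: Bystander: flat yellow carpenter's pencil, 170 mm long; lies on the bench, origin at its underside.
- socket: Bystander: white wall socket, 85 x 85 x 40 mm; lies on the bench, origin at its underside.
There are look-alikes about, which are no part of the job. What is shaped like the part that bears thick_center but turquoise is not meant. What is shaped like the part that bears thin_center but green is not meant.

How it is judged:
On the way:
1. the thick disc lies home on the hanger's first disc, its slot pointing the opposite way (horizontal distance between thick_center and hanger_seat below 0.01 m and z of thick_center in the frame of hanger_seat between 0.022 and 0.03 m and angle between thick_center's own z axis and vertical below 0.08 rad and x of thick_mouth in the frame of first_center below -0.024 m), for 0.2 s.
At the end, for the whole second after the job is handed in: First, thick and thin discs lie flat (0.08 rad) in that order up the stem, centres within 10 mm of its axis and 7, 26 and 45 mm (each within 4 mm) above the plate; thick and thin slots each point opposite to the disc beneath, within about 50 degrees (all of step 1 and horizontal distance between each of first_center, thin_center and hanger_seat below 0.01 m and z of first_center in the frame of hanger_seat between 0.003 and 0.011 m and angle between each of first_center, thin_center's own z axis and vertical below 0.08 rad and z of thin_center in the frame of hanger_seat between 0.041 and 0.049 m and x of thin_mouth in the frame of thick_center below -0.024 m); the robot touches nothing.
It fails at once if a bystander is pushed more than 40 mm from its place (distance of any of driver, wrench, tape, cover, offcut, pencil, socket from where it was at the start of the episode above 0.04 m).
It also fails if it takes over 69 s, if anything falls off the work surface, if the arm or the gripper's body presses on something with over 40 N, if the wrist force passes 120 N, or if a joint passes its speed limit or range.

ROBOT

A 7-joint arm with a two-finger parallel gripper is mounted at the origin on the work surface. World frame = base frame: x ahead of the robot, y to its left, z up, the work surface at z = 0. Lengths are in m, angles in rad, forces in N, time in s.
With the tool pointing down it reaches from about 0.425 to 0.925 m from the base axis. Payload 6.8 kg.
Tool frame: the origin (TCP) lies at the very end of the fingers, on their centre line; the grasp point (between the pads) lies 19 mm behind it (r.grip_depth is the distance from the TCP to the grasp point, in m); z points along the fingers, y is the direction in which the jaws open and shut (so a half turn about z gives the same grasp; the last joint's range is limited). The gripper opens to 85 mm and grips with 20 to 120 N. Pads are 22 mm wide; open, the fingers measure 114 mm over their backs; the gripper's body (76 mm by 85 mm) begins 54 mm behind the grasp point. The pads swing forward as they close: fully open they stand 13 mm farther back than shut.
Start: joints at [-1.249, 0.477, 0.022, 1.555, -0.011, 1.109, -0.083], TCP at [0.281, 0.614, 0.231] pointing down, gripper open.
Joint ranges: [-2.96, 2.96], [-0.34, 2.1], [-1.41, 1.46], [0.24, 2.44], [-1.37, 4.51], [0.17, 1.92], [-2.96, 2.96]. Speed limits (rad/s): [2.39, 2.39, 3.14, 3.14, 3.14, 3.14, 3.14].

INTERFACE

Orientations are given as a rotation vector (axis times angle).
In Python, from bench import r, grab_frame gives the robot as it stands. The module is installed in compiled form; this text tells all that it offers.
- The arm moves only by the tool play_rows, never from a script. Its argument "increments" is a list of rows, each a list of 7 numbers: the shift along the tool's x, y, z in mm, then the turn, a rotation vector about the tool's x, y, z in rad, then the closure in counts, from 0 (fully open) to 255 (shut). In form: [[tx, ty, tz, rx, ry, rz, claw], ...]. A call has 1 to 5 rows; each row shifts and turns the pose as measured when the row begins, along the tool's axes as they then stand; what a row does not reach is not made up. A row lasts 1/10 s, in which the tool goes at most 50 mm and 8.59 degrees, less where a joint would pass 70% of its speed; a pose out of reach is approached as far as the arm can. A call is refused whole if a number of a shift passes 50 or a number of a turn 0.15, either way. A call with a gripper value outside its range is refused whole. The fingers move at their own pace and stop on an object; "force" is the grip in N (left out, the last holds). Time passes only in rows, so rows that do not move let the fingers close. It gives the time, the measured TCP pose, the force and the opening at its end, in the units of the state.
- r.get_obs(): the state, without advancing time (a new reading comes with each control period).
- grab_frame(name): name is "side" or "top"; returns a dict with "color" (420x560x3 uint8, blue, green, red), "depth" (420x560 float32, m along the optical axis (not along the pixel's ray), 0 where there is no reading), "K" (3x3 intrinsics, pixels), "T" (4x4, takes a point from camera to world coordinates). Camera axes: x right, y up, looking along -z (the intrinsics and any distortion apply to the point x, -y, -z); pixel columns grow to the right and rows downward; lengths in m; the calibration is good to about 2 mm. A picture is of the moment at which its call begins.
- r.hand_in(): hands the job in, once; it reports no verdict.
The state is a dict: "clock": time; "joints": joint angles; "qvel": joint speeds; "tau": joint torques, N m; "tcp_pos": TCP position; "orientation": TCP orientation; "contact_force": force on the tool from outside, world axes, zero at the start; "moment": the same for the moment, N m; "grip_width": finger opening in m.
Only numpy, scipy, OpenCV 4.12 (cv2) and the standard library are available. Lean on these libraries where they do the work, as an engineer would, in place of code of your own. Each camera call takes 0.05 s, during which the arm holds its last target.

## Working session

There is one attempt and no reset: what is moved stays moved. The work goes in short steps, Python scripts to look and compute and a tool call to move; the robot and the scene stay as the last step left them, time stands still between calls to the robot, and variables do not carry over. Pictures are saved under pics/ and viewed, and the job is handed in when it is done.

Besides the shell and the picture viewer there is one more tool, called as a command line: name --pt "numbers of a row" for each row, then --argument value for the rest. play_rows: Moves the arm, as the interface text tells. Its arguments: {"type":"object","properties":{"increments":{"type":"array","items":{"type":"array","items":{"type":"number"}}},"force":{"type":"number"}},"required":["increments"]}

```bash
mkdir -p pics
cat > h.py <<'E'
import numpy as np, cv2
from bench import r, grab_frame
def save(n,im): cv2.imwrite('pics/'+n+'.png',im)
E
python3 - <<'E'
from h import *
import pickle
for n in("top","side"):
    f=grab_frame(n); save(n+"0",f["color"]); pickle.dump({k:f[k] for k in("color","depth","K","T")},open(n+"0.pkl","wb"))
    print(n,f["K"].tolist(),np.round(f["T"],3).tolist(),f.keys())
o=r.get_obs()
for k in o: print(k,np.round(o[k],4))
E
```

```text
top [[403.2618956506806, 0.0, 280.5008837253995], [0.0, 403.2618956506806, 208.8945583147829], [0.0, 0.0, 1.0]] [[0.065, 0.978, -0.2, 0.302], [-0.998, 0.064, -0.008, -0.017], [0.005, 0.2, 0.98, 1.333], [0.0, 0.0, 0.0, 1.0]] dict_keys(['color', 'depth', 'K', 'T'])
side [[499.64650122569435, 0.0, 275.78557551592286], [0.0, 499.64650122569435, 206.04001854871922], [0.0, 0.0, 1.0]] [[0.984, 0.138, -0.115, 0.394], [-0.179, 0.75, -0.637, -0.781], [-0.001, 0.647, 0.763, 1.014], [0.0, 0.0, 0.0, 1.0]] dict_keys(['color', 'depth', 'K', 'T'])
clock 0.1
joints [-1.2491  0.4777  0.0223  1.5563 -0.0115  1.1093 -0.0831]
qvel [ 0.0003 -0.0037 -0.0001 -0.0026  0.0003 -0.0017 -0.0001]
tau [ 4.10000e-03 -5.97762e+01  1.61360e+00 -2.81953e+01  1.29000e-02
  5.00000e-03  0.00000e+00]
tcp_pos [0.2811 0.6131 0.2304]
orientation [-6.6990e-01 -3.0691e+00  2.6000e-03]
contact_force [ 1.2354  0.3096 -0.0348]
moment [-0.012  -0.0054  0.0526]
grip_width 0.0853
```

View pics/top0.png

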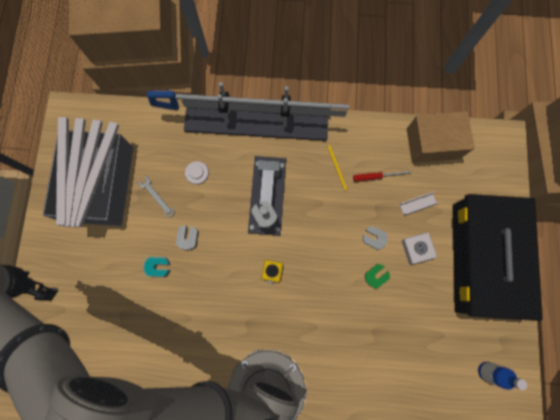

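View pics/side0.png

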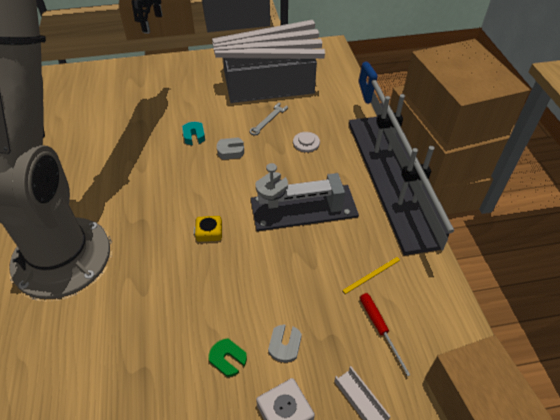

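The top view shows two grey slotted discs, at (187,238) and (375,238). Their look-alikes are turquoise at (157,267) and green at (377,276). The hanger is at (264,213). Next I'll enlarge these areas and measure.

```bash
cat >> h.py <<'E'
def world(f,u,v,z=None,depth=None):
    K,T=f["K"],f["T"]
    d=np.array([(u-K[0,2])/K[0,0],-(v-K[1,2])/K[1,1],-1.0])
    D=T[:3,:3]@d
    s=depth if depth is not None else (z-T[2,3])/D[2]
    return T[:3,3]+s*D
def cloud(f):
    K,T=f["K"],f["T"]; h,w=f["depth"].shape
    u,v=np.meshgrid(np.arange(w),np.arange(h))
    d=np.stack([(u-K[0,2])/K[0,0],-(v-K[1,2])/K[1,1],-np.ones(u.shape)],-1)*f["depth"][...,None]
    return d@T[:3,:3].T+T[:3,3]
E
python3 - <<'E'
from h import *
import pickle
t=pickle.load(open("top0.pkl","rb")); s=pickle.load(open("side0.pkl","rb"))
def crop(f,u,v,r,o=260): return cv2.resize(f["color"][v-r:v+r,u-r:u+r],(o,o),interpolation=cv2.INTER_CUBIC)
a=np.hstack([crop(t,187,238,22),crop(t,375,238,22),crop(t,264,205,25)])
b=np.hstack([crop(s,231,149,30),crop(s,285,343,30),crop(s,272,183,30)])
save("crop0",np.vstack([a,b]))
for f,pts in((t,[(187,238),(375,238),(264,213)]),(s,[(231,149),(285,343),(272,183)])):
    P=cloud(f)
    for u,v in pts:
        Z=P[v-18:v+19:3,u-18:u+19:3,2]; print((Z*1000).round().astype(int))
E
```

```text
[[ 2 -5  5  1  3  4 -2 -2 -5 -2  2 -3 -4]
 [ 1 -6  1 -3  5  1 -2  4  0  7  3 -6  1]
 [-2 -6  5  1 25 26  4 -1  2  1  1 -4 -2]
 [ 1  3 -2 27 28 20 -1 25 21 23 -4 -4  1]
 [-1  0  2 21 26 27  3 24 24 26  0 -5  0]
 [-2 -4 -2 25 22 22 -3 24 25 18  4 -3  1]
 [ 5  6 -6 20 27 22  1 26 27 12 -4  4  0]
 [-2 -2  0 25 24 24 23 25 18  3  2  2  2]
 [ 3  2  5 21 23 22 23 25 21 -1  6 -1 -2]
 [-2 -3 -2  1 26 25 23 26 13 -5  3 -1 -1]
 [ 3 -1  2  3  1  0 -6  0 -2 -2  0 -1  2]
 [ 0 -1 -5 -1  1 -1 -3 -3 -2  0 -3 -2  3]
 [-1  3  0  3  1  0  3 -5  1  0  2 -3  1]]
[[   2    5    1   -1    0   -8   -1   -2    4    0   -9    0   -2]
 [   4    4   -2   -1   -1   -1   -3    4    0    4   -6   -5    3]
 [   1    1   -3    3   -1   16    1   -2   -3    1    1    1    1]
 [   3    3    1   14   14   12   16   17    4    0    5   -3    0]
 [  -4   -4   -3    4   -2   13   16   11   12   13   -3   -5   -1]
 [  -1    0   12   16    0    1    6    7   13   16   12    1    0]
 [   1    3   11   15   12   12    1   17   12   15   16    0    1]
 [   0   -3   -1   14   13   18   13   11   18   16    1    0    3]
 [  -2   
[... 3002 characters left out ...]
 -2   -2    1   -4]
 [  -2   -1   -2   -1    2  112  150  114  115    3    1    2    2]
 [   1   -1    0  113  114  113  140  113  109   -3    1    0   -4]
 [   2    1  114  113  116  114  129  101   96  115  114 1014    1]
 [  -1  112  114  117  117  105  120   99  115  114  117  113    2]
 [   0  114  115  115  116  113  111  113  113  112  114  112   83]
 [  -2  116  114  117  112  115  114  113  113  113  109   82   83]
 [   1  106  118  113  115  114  113  111  110  103  100   81   81]
 [   1   66  106  109  112  115  115  110  103   99   82   84   85]
 [  18   15   85   92  103  106  108  100   94   73   74   71   70]
 [   9   11   73   75   73   76   74   70   68   65   65   12   12]]
```

View pics/crop0.png

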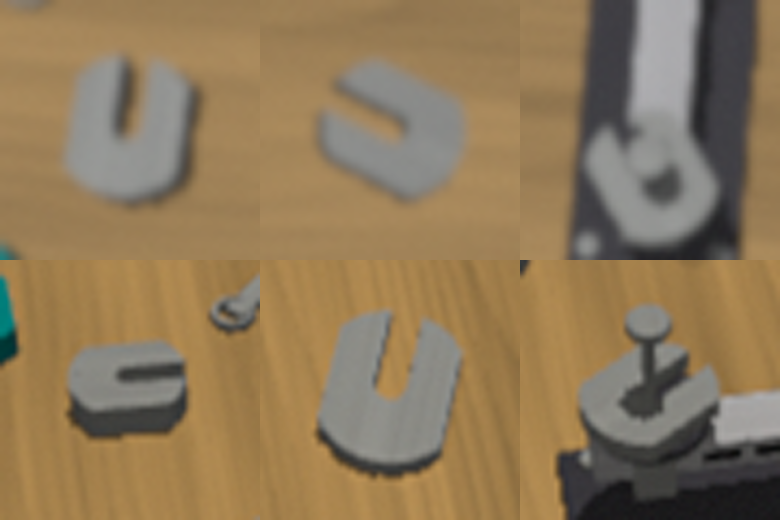

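The crops show two grey discs. The left one (top 187,238) has its top at about 24 mm, so it is the thick disc. The right one (top 375,238) has its top at about 14 mm, so it is the thin disc. The turquoise and green ones are decoys. On the hanger, the first disc's slot points up-left in the top view. Now I'll measure the poses.

```bash
cat >> h.py <<'E'
def disc(f,guess,ztop,zmin,rad=0.06):
    P=cloud(f); hsv=cv2.cvtColor(f["color"],cv2.COLOR_BGR2HSV)
    m=(np.hypot(P[...,0]-guess[0],P[...,1]-guess[1])<rad)&(P[...,2]>zmin)&(P[...,2]<ztop+.012)&(hsv[...,1]<70)
    m=m.astype(np.uint8)
    n,l,st,_=cv2.connectedComponentsWithStats(m); m=(l==1+np.argmax(st[1:,4])).astype(np.uint8)
    big=cv2.resize(m*255,None,fx=8,fy=8,interpolation=cv2.INTER_CUBIC); big=(big>127).astype(np.uint8)
    def xy(p): return np.array([world(f,(a+.5)/8-.5,(b+.5)/8-.5,z=ztop)[:2] for a,b in p])
    ys,xs=np.nonzero(big); A=xy(np.c_[xs,ys][::7])
    H=cv2.convexHull((A*1000).astype(np.float32)); (c,wh,ang)=cv2.minAreaRect(H)
    c=np.array(c)/1000
    v=A.mean(0)-c; # centroid away from the slot
    ax=np.deg2rad(ang+(0 if wh[0]>wh[1] else 90)); d=np.array([np.cos(ax),np.sin(ax)])
    if d@v>0:d=-d
    mu,s,vt=np.linalg.svd(A-A.mean(0),full_matrices=False)
    return c,np.rad2deg(np.arctan2(d[1],d[0])),np.round(wh,1),A.mean(0),np.rad2deg(np.arctan2(-v[1],-v[0])),m
E
python3 - <<'E'
from h import *
import pickle
t=pickle.load(open("top0.pkl","rb")); s=pickle.load(open("side0.pkl","rb"))
for nm,(ut,us,zt,zm) in dict(thick=((187,242),(222,150),.024,.014),thin=((378,243),(285,355),.014,.007),first=((264,222),(265,192),.114,.107)).items():
    for f,p in((t,ut),(s,us)):
        g=world(f,*p,z=zt)[:2]; 
        for _ in range(2):
            R=disc(f,g,zt,zm); g=R[0]
        print(nm,R[0].round(4),R[1].round(1),R[2],R[3].round(4),R[4].round(1))
for f,p in((t,(264,205)),(s,(272,170))):
    P=cloud(f); g=world(f,*p,z=.172)
    m=(np.hypot(P[...,0]-g[0],P[...,1]-g[1])<.05)&(P[...,2]>.16)&(P[...,2]<.185)
    ys,xs=np.nonzero(m); print("cap",m.sum(),world(f,xs.mean(),ys.mean(),z=.172).round(4),xs.mean(),ys.mean(), xs.min(),xs.max(),ys.min(),ys.max())
print(r.grip_depth)
E
```

```text
thick [0.4552 0.2952] -3.6 [66.5 79.5] [0.4532 0.2952] 1.0
thick [0.4531 0.2905] -2.6 [76.5 77.4] [0.4523 0.2909] -22.2
thin [ 0.4961 -0.3227] 67.4 [79.4 64.1] [ 0.4953 -0.3252] 72.9
thin [ 0.4942 -0.325 ] 66.4 [81.8 63.6] [ 0.493  -0.3277] 67.6
first [0.5338 0.0439] 32.2 [81.1 63.6] [0.5307 0.042 ] 30.1
first [0.5309 0.041 ] 34.1 [83.4 68.8] [0.5293 0.0378] 62.5
cap 60 [0.5335 0.0437 0.172 ] 263.06666666666666 209.4 259 267 205 213
cap 83 [0.5307 0.0402 0.172 ] 270.8072289156627 168.0 266 276 164 172
0.0187
```

The two views agree to within a constant offset of about 3 mm. Averaged poses:

| Item | x, y (m) | Slot direction |
|---|---|---|
| Thick disc | (.454, .2935) | −3° |
| Thin disc | (.495, −.324) | 67° |
| Stem | (.532, .042) | – |
| First disc | – | 33° |

Next I'll write a planner that gives moves in tool axes.

```bash
cat >> h.py <<'E'
from scipy.spatial.transform import Rotation as Ro
def cur():
    o=r.get_obs(); R=Ro.from_rotvec(o["orientation"]).as_matrix()
    return o,np.array(o["tcp_pos"]),R
def plan(pos,yaw,n):
    """yaw: world angle (deg) of tool y"""
    o,p,R=cur(); y=np.deg2rad(yaw)
    ty=np.array([np.cos(y),np.sin(y),0]);tz=np.array([0,0,-1.]);G=np.c_[np.cross(ty,tz),ty,tz]
    rv=Ro.from_matrix(R.T@G).as_rotvec(); out=[]
    for i in range(n):
        Ri=R@Ro.from_rotvec(rv*i/n).as_matrix()
        out.append(np.r_[Ri.T@(np.array(pos)-p)/n*1000,rv/n])
    print("clock",round(o["clock"],2),"tcp",p.round(4),"yaw",np.rad2deg(np.arctan2(R[1,1],R[0,1])).round(1),"tilt",R[:,2].round(3),"F",np.round(o["contact_force"],1),"w",round(o["grip_width"],4),"q",np.round(o["joints"],2))
    for k in out: print(k[:3].round(1).tolist(),k[3:].round(3).tolist())
E
python3 -c "
from h import *
plan((.454,.2935,.13),87,10)"
```

```text
clock 0.1 tcp [0.2811 0.6131 0.2304] yaw 65.4 tilt [-0.001 -0.002 -1.   ] F [ 1.2  0.3 -0. ] w 0.0853 q [-1.25  0.48  0.02  1.56 -0.01  1.11 -0.08]
[-29.0, -21.8, 10.1] [-0.0, -0.0, -0.038]
[-28.2, -22.9, 10.1] [-0.0, -0.0, -0.038]
[-27.3, -24.0, 10.1] [-0.0, -0.0, -0.038]
[-26.4, -25.0, 10.1] [-0.0, -0.0, -0.038]
[-25.4, -26.0, 10.1] [-0.0, -0.0, -0.038]
[-24.4, -26.9, 10.1] [-0.0, -0.0, -0.038]
[-23.4, -27.8, 10.1] [-0.0, -0.0, -0.038]
[-22.3, -28.7, 10.1] [-0.0, -0.0, -0.038]
[-21.2, -29.5, 10.1] [-0.0, -0.0, -0.038]
[-20.1, -30.3, 10.0] [-0.0, -0.0, -0.038]
```

play_rows --pt "-29 -22 10 0 0 -0.04 0" --pt "-28 -23 10 0 0 -0.04 0" --pt "-27 -24 10 0 0 -0.04 0" --pt "-26 -25 10 0 0 -0.04 0" --pt "-25 -26 10 0 0 -0.04 0" --force 80

```text
clock: 0.6
tcp_pos: [0.3643, 0.4549, 0.1773]
orientation: [-0.33, -3.121, -0.001]
contact_force: [1.2, 0.4, 0.3]
grip_width: 0.0855
```

play_rows --pt "-24 -27 10 0 0 -0.04 0" --pt "-23 -28 10 0 0 -0.04 0" --pt "-22 -29 10 0 0 -0.04 0" --pt "-21 -29 10 0 0 -0.04 0" --pt "-20 -30 10 0 0 -0.04 0"

```text
clock: 1.1
tcp_pos: [0.4568, 0.291, 0.1237]
orientation: [-0.002, -3.136, 0.002]
contact_force: [0.2, 0.1, -0.1]
grip_width: 0.0857
```

```bash
python3 -c "
from h import *
plan((.454,.2935,.06),87,5)"
```

```text
clock 1.1 tcp [0.4568 0.291  0.1237] yaw 89.9 tilt [-0.005 -0.001 -1.   ] F [ 0.2  0.1 -0.1] w 0.0857 q [-0.68  0.39  0.    1.97 -0.01  0.78  0.89]
[0.5, 0.5, 12.7] [-0.0, -0.001, 0.01]
[0.5, 0.5, 12.7] [-0.0, -0.001, 0.01]
[0.5, 0.5, 12.7] [-0.0, -0.001, 0.01]
[0.6, 0.5, 12.7] [-0.0, -0.001, 0.01]
[0.6, 0.5, 12.7] [-0.0, -0.001, 0.01]
```

play_rows --pt "0.5 0.5 12 0 0 0.01 0" --pt "0.5 0.5 12 0 0 0.01 0" --pt "0.5 0.5 12 0 0 0.01 0" --pt "0.5 0.5 12 0 0 0.01 0" --pt "0.5 0.5 12 0 0 0.01 0"

```text
clock: 1.6
tcp_pos: [0.4557, 0.2892, 0.0594]
orientation: [-0.096, -3.135, 0.005]
contact_force: [0.2, 0.1, 0.5]
grip_width: 0.0854
```

```bash
python3 -c "
from h import *
plan((.454,.2935,.0),87,5)
a=grab_frame('top');b=grab_frame('side')
c=lambda f,u,v,r: cv2.resize(f['color'][v-r:v+r,u-r:u+r],(400,400),interpolation=cv2.INTER_CUBIC)
save('p1',np.hstack([c(a,187,230,45),c(b,225,140,50)]))"
```

```text
clock 1.6 tcp [0.4557 0.2892 0.0594] yaw 86.5 tilt [-0.005 -0.003 -1.   ] F [0.2 0.1 0.5] w 0.0854 q [-0.69  0.49  0.02  2.01 -0.01  0.65  0.84]
[0.3, 0.9, 11.9] [-0.001, -0.001, -0.002]
[0.3, 0.9, 11.9] [-0.001, -0.001, -0.002]
[0.3, 0.9, 11.9] [-0.001, -0.001, -0.002]
[0.4, 0.9, 11.9] [-0.001, -0.001, -0.002]
[0.4, 0.9, 11.9] [-0.001, -0.001, -0.002]
```

View pics/p1.png

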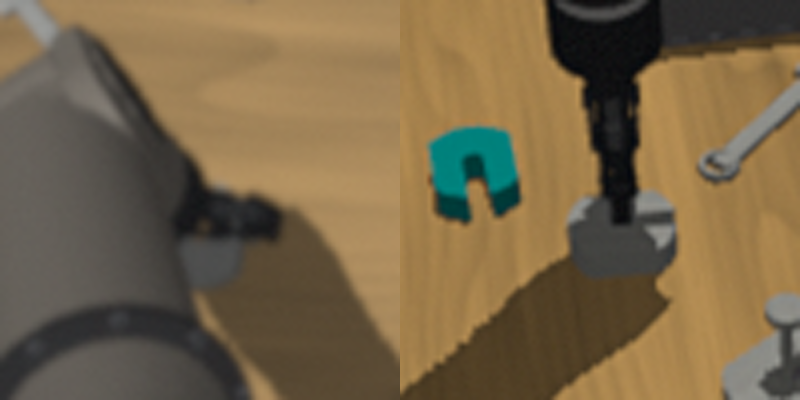

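The side crop shows the gripper straddling the disc, centred along its slot. I'll descend.

play_rows --pt "0.5 1.2 12 0 0 0 0" --pt "0.5 1.2 12 0 0 0 0" --pt "0.5 1.2 12 0 0 0 0" --pt "0.5 1 12 0 0 0 0" --pt "0.5 1 9 0 0 0 0"

```text
clock: 2.2
tcp_pos: [0.4524, 0.2965, -0.0019]
orientation: [-0.091, -3.135, 0.005]
contact_force: [0.1, -0.4, -1.0]
grip_width: 0.0856
```

```bash
python3 -c "
from h import *
plan((.454,.2935,.0),87,1)
"
```

```text
clock 2.2 tcp [ 0.4524  0.2965 -0.0019] yaw 86.7 tilt [-0.005 -0.003 -1.   ] F [ 0.1 -0.4 -1. ] w 0.0856 q [-0.7   0.6   0.01  2.03 -0.01  0.53  0.83]
[-1.8, -2.9, -1.9] [-0.003, -0.005, -0.006]
```

play_rows --pt "-1.5 -2.5 -2 -0.003 -0.005 0 0" --pt "0 0 0 0 0 0 60" --pt "0 0 0 0 0 0 255" --pt "0 0 0 0 0 0 255" --pt "0 0 0 0 0 0 255" --force 80

```text
clock: 2.7
tcp_pos: [0.4532, 0.2942, -0.0004]
orientation: [-0.091, -3.139, -0.0]
contact_force: [0.0, -0.7, -6.5]
grip_width: 0.0608
```

```bash
python3 -c "
from h import *
plan((.454,.2935,.1),87,1)
b=grab_frame('side')
c=lambda f,u,v,r: cv2.resize(f['color'][v-r:v+r,u-r:u+r],(500,500),interpolation=cv2.INTER_CUBIC)
save('p2',c(b,225,140,40))"
```

```text
clock 2.7 tcp [ 4.532e-01  2.942e-01 -4.000e-04] yaw 86.7 tilt [-0.001  0.    -1.   ] F [ 0.  -0.7 -6.5] w 0.0608 q [-0.7   0.59  0.01  2.03 -0.01  0.52  0.83]
[-0.7, -0.6, -100.4] [0.0, -0.001, -0.005]
```

View pics/p2.png

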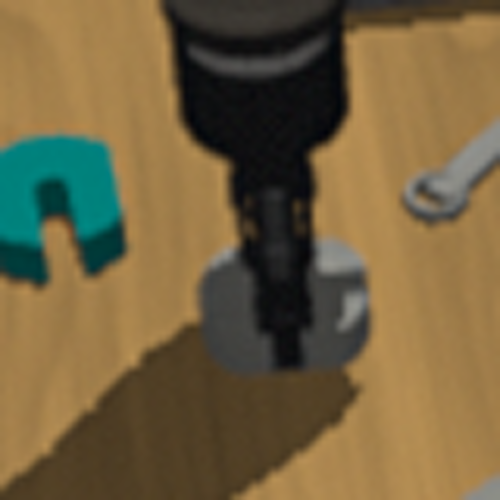

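Gripped: width 60.8 mm, with the fingertips close to the disc's underside. I'll lift it.

play_rows --pt "0 0 -20 0 0 0 255" --pt "0 0 -40 0 0 0 255" --pt "0 0 -40 0 0 0 255" --pt "0 0 -30 0 0 0 255" --pt "0 0 -5 0 0 0 255"

```text
clock: 3.25
tcp_pos: [0.4498, 0.2902, 0.1346]
orientation: [-0.092, -3.13, 0.013]
contact_force: [0.1, 0.7, -6.6]
grip_width: 0.0604
```

```bash
python3 -c "
from h import *
plan((.616,.096,.135),-57,20)
"
```

```text
clock 3.25 tcp [0.4498 0.2902 0.1346] yaw 86.6 tilt [-0.01  -0.008 -1.   ] F [ 0.1  0.7 -6.6] w 0.0604 q [-0.71  0.37  0.02  1.97 -0.01  0.81  0.83]
[-8.9, -9.2, -0.0] [-0.001, 0.0, 0.125]
[-9.9, -8.0, -0.0] [-0.001, 0.0, 0.125]
[-10.9, -6.7, -0.0] [-0.001, 0.0, 0.125]
[-11.6, -5.3, -0.1] [-0.001, 0.0, 0.125]
[-12.2, -3.8, -0.1] [-0.001, 0.0, 0.125]
[-12.6, -2.3, -0.1] [-0.001, 0.0, 0.125]
[-12.8, -0.7, -0.1] [-0.001, 0.0, 0.125]
[-12.7, 0.9, -0.1] [-0.001, 0.0, 0.125]
[-12.5, 2.5, -0.1] [-0.001, 0.0, 0.125]
[-12.1, 4.1, -0.1] [-0.001, 0.0, 0.125]
[-11.5, 5.5, -0.1] [-0.001, 0.0, 0.125]
[-10.7, 6.9, -0.1] [-0.001, 0.0, 0.125]
[-9.8, 8.2, -0.1] [-0.001, 0.0, 0.125]
[-8.7, 9.4, -0.1] [-0.001, 0.0, 0.125]
[-7.4, 10.4, -0.1] [-0.001, 0.0, 0.125]
[-6.1, 11.2, -0.1] [-0.001, 0.0, 0.125]
[-4.6, 11.9, -0.1] [-0.001, 0.0, 0.125]
[-3.1, 12.4, -0.0] [-0.001, 0.0, 0.125]
[-1.5, 12.7, -0.0] [-0.001, 0.0, 0.125]
[0.1, 12.8, -0.0] [-0.001, 0.0, 0.125]
```

play_rows --pt "-9 -9 0 0 0 0.125 255" --pt "-10 -8 0 0 0 0.125 255" --pt "-11 -7 0 0 0 0.125 255" --pt "-12 -5 0 0 0 0.125 255" --pt "-12 -4 0 0 0 0.125 255"

```text
clock: 3.75
tcp_pos: [0.4875, 0.2387, 0.128]
orientation: [-1.077, -2.938, 0.028]
contact_force: [0.6, 0.9, -6.7]
grip_width: 0.0602
```

play_rows --pt "-13 -2 0 0 0 0.125 255" --pt "-13 -1 0 0 0 0.125 255" --pt "-13 1 0 0 0 0.125 255" --pt "-12 2 0 0 0 0.125 255" --pt "-12 4 0 0 0 0.125 255"

```text
clock: 4.25
tcp_pos: [0.5226, 0.1825, 0.1175]
orientation: [-1.962, -2.441, 0.057]
contact_force: [-0.2, -0.6, -7.1]
grip_width: 0.0606
```

```bash
python3 -c "
from h import *
plan((.616,.096,.135),-57,10)
"
```

```text
clock 4.25 tcp [0.5226 0.1825 0.1175] yaw 12.4 tilt [-0.03  -0.023 -0.999] F [-0.2 -0.6 -7.1] w 0.0606 q [-0.73  0.45  0.35  1.94 -0.2   0.82 -0.05]
[-10.5, 7.2, -1.8] [-0.002, 0.003, 0.121]
[-9.5, 8.4, -1.9] [-0.002, 0.003, 0.121]
[-8.4, 9.5, -1.9] [-0.002, 0.003, 0.121]
[-7.2, 10.5, -1.9] [-0.002, 0.003, 0.121]
[-5.9, 11.3, -1.9] [-0.002, 0.003, 0.121]
[-4.5, 11.9, -1.9] [-0.002, 0.003, 0.121]
[-3.0, 12.4, -1.9] [-0.002, 0.003, 0.121]
[-1.5, 12.6, -1.8] [-0.002, 0.003, 0.121]
[0.1, 12.7, -1.8] [-0.002, 0.003, 0.121]
[1.6, 12.6, -1.8] [-0.002, 0.003, 0.121]
```

play_rows --pt "-10 7 -4 -0.004 0.006 0.12 255" --pt "-9 8 -4 -0.004 0.006 0.12 255" --pt "-8 9 -4 -0.004 0.006 0.12 255" --pt "-7 10 -4 -0.004 0.006 0.12 255" --pt "-6 11 -4 -0.004 0.006 0.12 255"

```text
clock: 4.75
tcp_pos: [0.5615, 0.1355, 0.1261]
orientation: [-2.62, -1.719, 0.033]
contact_force: [0.2, 0.7, -6.8]
grip_width: 0.0604
```

```bash
python3 -c "
from h import *
plan((.616,.096,.135),-57,5)
"
```

```text
clock 4.75 tcp [0.5615 0.1355 0.1261] yaw -23.5 tilt [-0.022 -0.005 -1.   ] F [ 0.2  0.7 -6.8] w 0.0604 q [-0.73  0.49  0.51  1.9  -0.31  0.85 -0.47]
[-2.9, 13.1, -2.0] [-0.003, 0.004, 0.117]
[-1.4, 13.4, -1.9] [-0.003, 0.004, 0.117]
[0.2, 13.4, -1.9] [-0.003, 0.004, 0.117]
[1.8, 13.3, -1.9] [-0.003, 0.004, 0.117]
[3.3, 13.0, -1.8] [-0.003, 0.004, 0.117]
```

play_rows --pt "-3 13 -4 -0.006 0.008 0.117 255" --pt "-1 13 -4 -0.006 0.008 0.117 255" --pt "0 13 -4 -0.006 0.008 0.117 255" --pt "2 13 -4 -0.004 0.006 0.117 255" --pt "3 13 -4 -0.004 0.006 0.117 255"

```text
clock: 5.25
tcp_pos: [0.6089, 0.0921, 0.1352]
orientation: [3.019, 0.853, 0.009]
contact_force: [-0.5, -0.3, -6.3]
grip_width: 0.0605
```

play_rows --pt "0 0 0 0 0 0 255" --pt "0 0 0 0 0 0 255"

```text
clock: 5.45
tcp_pos: [0.6075, 0.0903, 0.132]
orientation: [3.016, 0.851, 0.001]
contact_force: [-0.1, 0.5, -6.0]
grip_width: 0.0601
```

```bash
python3 -c "
from h import *
plan((.616,.096,.122),-57,1)
a=grab_frame('top');b=grab_frame('side')
c=lambda f,u,v,r: cv2.resize(f['color'][v-r:v+r,u-r:u+r],(400,400),interpolation=cv2.INTER_CUBIC)
save('p3',np.hstack([c(a,264,200,50),c(b,290,170,60)]))"
```

```text
clock 5.45 tcp [0.6075 0.0903 0.132 ] yaw -58.5 tilt [ 0.003 -0.007 -1.   ] F [-0.1  0.5 -6. ] w 0.0601 q [-0.74  0.57  0.67  1.83 -0.43  0.89 -0.89]
[10.2, -0.5, 10.0] [0.007, 0.001, -0.026]
```

View pics/p3.png

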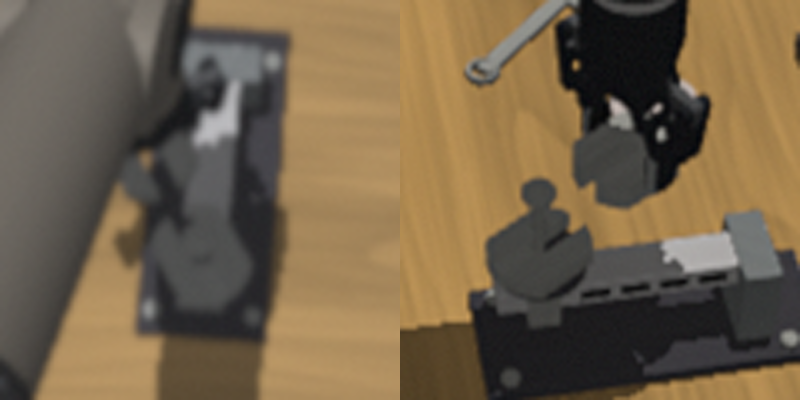

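In the side crop the held disc, at about (295,165), may be tilted. I'll check it with a plane fit on the depth.

Run:
```python
from h import *
b=grab_frame('side');P=cloud(b)
c=b['color'][110:240,230:350]; save('p4',cv2.resize(c,None,fx=5,fy=5,interpolation=cv2.INTER_CUBIC))
Z=(P[140:186:3,280:318:2]*1000).round().astype(int)
print(Z[...,2]);
```

```text
[[ -2  -3 188 190 182 181 171  14 209 226 229 224 228 233 233 236 236 241
  238]
 [  1   0 167 176 173 171 168  12  11 213 219 219 216  26 205 206 238 244
  245]
 [ -2  -2 157 167 167 160 159 156 155 155 210 210 205 207 205 204 228 234
  236]
 [ -1  -1 149 159 157 157 155 156 157 159 199 205 205 204 156 192 220 224
  224]
 [  3 155 159 155 157 156 154 154 156 157 155 157 195 197 188 207 212 215
  213]
 [ -2 156 156 157 158 158 157 149 147 147 153 158 185 188 187 200 198 206
  191]
 [  0 157 156 157 154 149 145 140 137 158 158 159 173 177 178 191 195 190
   -3]
 [  1 144 150 148 140 143 156 160 155 154 156 154 162 161 168 164 162  -6
   -2]
 [ -1 137 140 139 154 154 157 158 157 158 157 156 155 154 159 154   0  -1
    2]
 [  0  -1   2   2 143 147 149 153 152 148 148 147 144 145 146  -1   1  -3
   -1]
 [  3   2   2   3 132 139 141 141 141 139 135 135   3   1   1  -2   1  -1
   -3]
 [  0   4  -1   2   0  -3   0  -2   0   5   1   3  -3  -2   0  -1  -3  -1
   -3]
 [108   4   2   5   0  -1   2   0   1   2   1   0  -1   2   2  -3  -4  -1
   -1]
 [  1   1 116 115  -2  -1  -2   1  -4  -2  -1   0   0  -4   2   3  -3   0
    1]
 [117 115 111 113  -3   0   3   0   1  -2  -1  -1   1  -4  -2  83  82  80
   81]
 [113 115 115 114  82  82  87  80  82  82  85  83  78  84  87  84  82  82
   82]]
```

View pics/p4.png

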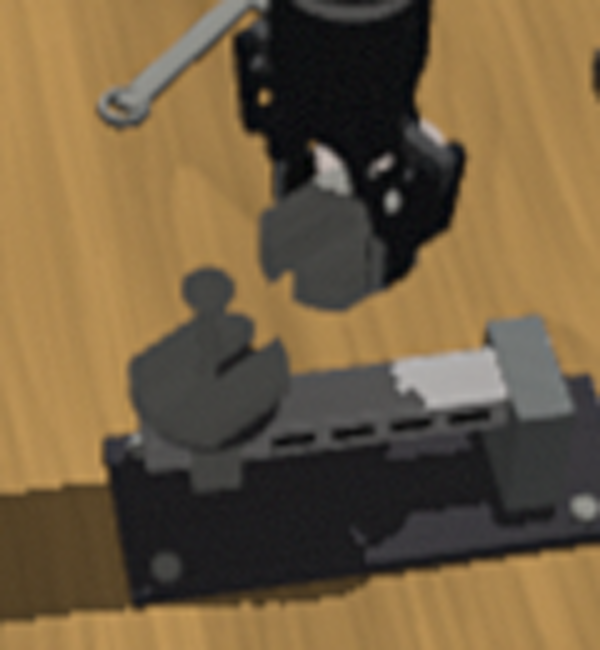

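The disc's top reads 156–157 mm everywhere, so it is level; the apparent tilt was only shading. Its underside is at the TCP height. I'll lower it to the insertion height and slide it in.

```bash
python3 -c "
from h import *
plan((.6075,.0895,.121),-57,2)
"
```

```text
clock 5.6 tcp [0.608  0.0907 0.1329] yaw -58.5 tilt [ 0.004 -0.006 -1.   ] F [ 0.4  0.3 -7.1] w 0.0602 q [-0.74  0.57  0.67  1.83 -0.43  0.89 -0.89]
[-0.5, 0.3, 5.9] [0.004, -0.0, -0.013]
[-0.5, 0.4, 5.9] [0.004, -0.0, -0.013]
```

play_rows --pt "0 1 4 0.003 0 -0.01 255" --pt "0 1 4 0.003 0 -0.01 255"

```text
clock: 5.8
tcp_pos: [0.6087, 0.0903, 0.1245]
orientation: [-3.012, -0.89, -0.001]
contact_force: [-0.1, 0.0, -7.7]
grip_width: 0.0601
```

```bash
python3 -c "
from h import *
plan((.532,.042,.121),-57,8)
"
```

```text
clock 5.8 tcp [0.6087 0.0903 0.1245] yaw -57.1 tilt [ 0.001  0.001 -1.   ] F [-0.1  0.  -7.7] w 0.0601 q [-0.72  0.58  0.65  1.83 -0.44  0.88 -0.85]
[-11.3, -0.1, 0.4] [-0.0, -0.0, -0.0]
[-11.3, -0.1, 0.4] [-0.0, -0.0, -0.0]
[-11.3, -0.2, 0.4] [-0.0, -0.0, -0.0]
[-11.3, -0.2, 0.4] [-0.0, -0.0, -0.0]
[-11.3, -0.2, 0.4] [-0.0, -0.0, -0.0]
[-11.3, -0.2, 0.4] [-0.0, -0.0, -0.0]
[-11.3, -0.2, 0.4] [-0.0, -0.0, -0.0]
[-11.3, -0.2, 0.4] [-0.0, -0.0, -0.0]
```

play_rows --pt "-10 0 0 0 0 0 255" --pt "-10 0 0 0 0 0 255" --pt "-10 0 0 0 0 0 255" --pt "-8 0 0 0 0 0 255"

```text
clock: 6.2
tcp_pos: [0.5739, 0.0679, 0.1237]
orientation: [-3.011, -0.893, 0.0]
contact_force: [0.7, 0.5, -6.7]
grip_width: 0.0603
```

```bash
python3 -c "
from h import *
plan((.532,.042,.121),-57,5)
a=grab_frame('top');b=grab_frame('side')
c=lambda f,u,v,r: cv2.resize(f['color'][v-r:v+r,u-r:u+r],(400,400),interpolation=cv2.INTER_CUBIC)
save('p5',np.hstack([c(a,264,200,40),c(b,275,180,40)]))"
```

```text
clock 6.2 tcp [0.5739 0.0679 0.1237] yaw -57.0 tilt [-0.     0.001 -1.   ] F [ 0.7  0.5 -6.7] w 0.0603 q [-0.72  0.52  0.66  1.92 -0.43  0.84 -0.83]
[-9.8, -0.2, 0.5] [-0.0, 0.0, 0.0]
[-9.8, -0.2, 0.5] [-0.0, 0.0, 0.0]
[-9.8, -0.2, 0.5] [-0.0, 0.0, 0.0]
[-9.8, -0.2, 0.5] [-0.0, 0.0, 0.0]
[-9.8, -0.2, 0.5] [-0.0, 0.0, 0.0]
```

View pics/p5.png

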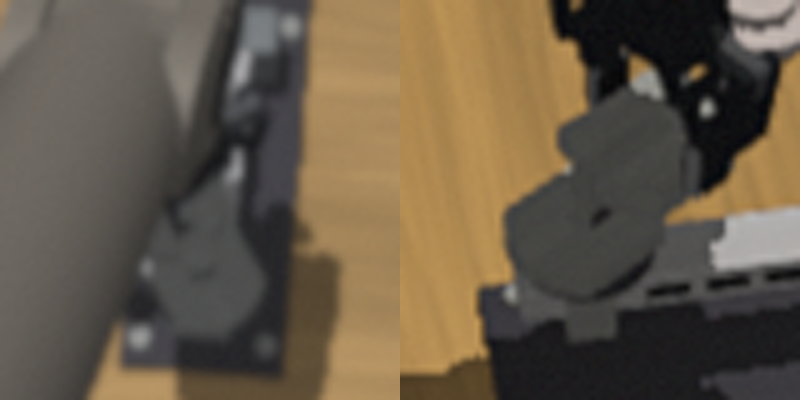

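Run:
```python
from h import *
b=grab_frame('side');P=cloud(b)
c=cv2.cvtColor(b['color'],cv2.COLOR_BGR2GRAY)[145:205,245:305].astype(float); c=np.clip((c-30)*4,0,255).astype(np.uint8)
z=P[145:205,245:305,2]; d=cv2.applyColorMap(np.clip((z-.10)/.08*255,0,255).astype(np.uint8),cv2.COLORMAP_JET)
k=dict(dsize=(400,400),interpolation=cv2.INTER_NEAREST)
save('p6',np.hstack([cv2.cvtColor(cv2.resize(c,(400,400),interpolation=cv2.INTER_CUBIC),cv2.COLOR_GRAY2BGR),cv2.resize(d,**k)]))
```

```text
(no output)
```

View pics/p6.png

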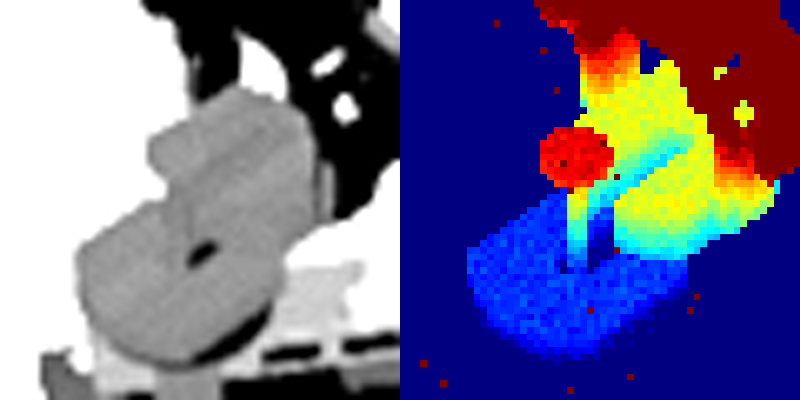

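The depth view (right half) shows the red cap and the stem below it, at about (577,200). The disc's slot axis runs straight at the stem. I'll slide in carefully.

play_rows --pt "-10 0 0 0 0 0 255" --pt "-10 0 0 0 0 0 255" --pt "-8 0 0 0 0 0 255"

```text
clock: 6.65
tcp_pos: [0.5513, 0.0534, 0.1243]
orientation: [-3.011, -0.896, -0.005]
contact_force: [-1.2, -0.8, -6.1]
grip_width: 0.0602
```

```bash
cat > v.py <<'E'
from h import *
import sys
def dview(n,z0=.10,z1=.18,u0=245,v0=145,s=60):
    b=grab_frame('side');P=cloud(b)
    z=P[v0:v0+s,u0:u0+s,2]; d=cv2.applyColorMap(np.clip((z-z0)/(z1-z0)*255,0,255).astype(np.uint8),cv2.COLORMAP_JET)
    a=grab_frame('top');P=cloud(a); z=P[185:235,240:290,2]; e=cv2.applyColorMap(np.clip((z-z0)/(z1-z0)*255,0,255).astype(np.uint8),cv2.COLORMAP_JET)
    k=dict(dsize=(400,400),interpolation=cv2.INTER_NEAREST)
    save(n,np.hstack([cv2.resize(e,**k),cv2.resize(d,**k)]))
E
python3 -c "
from v import *
plan((.532,.042,.121),-57,3); dview('p7')"
```

```text
clock 6.65 tcp [0.5513 0.0534 0.1243] yaw -56.9 tilt [ 0.003  0.001 -1.   ] F [-1.2 -0.8 -6.1] w 0.0602 q [-0.73  0.48  0.67  1.98 -0.41  0.81 -0.81]
[-7.5, -0.3, 1.1] [0.0, -0.001, 0.001]
[-7.5, -0.3, 1.1] [0.0, -0.001, 0.001]
[-7.5, -0.3, 1.1] [0.0, -0.001, 0.001]
```

View pics/p7.png

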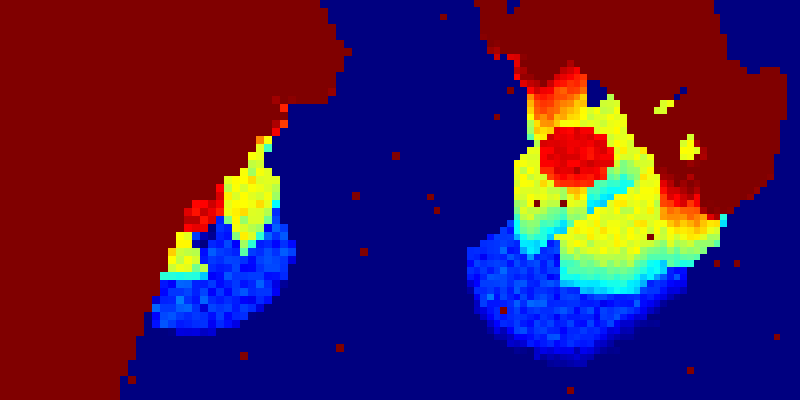

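The stem is inside the slot with no side force. I'll finish the slide.

play_rows --pt "-8 0 1 0 0 0 255" --pt "-7 0 1 0 0 0 255" --pt "-5 0 1 0 0 0 255"

```text
clock: 7.05
tcp_pos: [0.5335, 0.0416, 0.1212]
orientation: [-3.011, -0.895, -0.005]
contact_force: [-0.5, 0.3, -7.1]
grip_width: 0.0605
```

```bash
python3 -c "
from v import *
plan((.532,.042,.117),-57,1); dview('p8')"
```

```text
clock 7.05 tcp [0.5335 0.0416 0.1212] yaw -56.9 tilt [ 0.003  0.002 -1.   ] F [-0.5  0.3 -7.1] w 0.0605 q [-0.72  0.46  0.68  2.03 -0.41  0.79 -0.8 ]
[-1.1, -1.1, 4.2] [0.0, -0.003, 0.002]
```

View pics/p8.png

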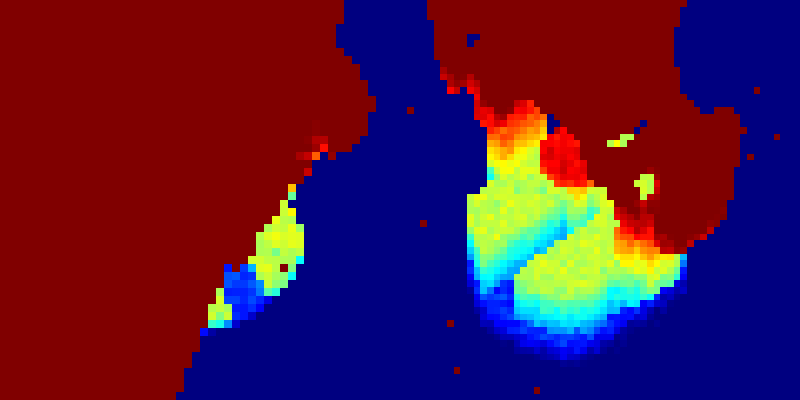

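play_rows --pt "-1 -1 2 0 -0.003 0 255" --pt "0 0 2 0 0 0 255"

```text
clock: 7.35
tcp_pos: [0.5321, 0.0419, 0.1172]
orientation: [-3.012, -0.894, -0.001]
contact_force: [0.2, 0.5, -6.1]
grip_width: 0.0603
```

play_rows --pt "0 0 1.5 0 0 0 255" --pt "0 0 1.5 0 0 0 255"

```text
clock: 7.55
tcp_pos: [0.5326, 0.0424, 0.1138]
orientation: [3.011, 0.895, 0.001]
contact_force: [0.3, 0.1, -6.5]
grip_width: 0.0602
```

```bash
python3 -c "
from v import *
plan((.532,.042,.114),-57,1)"
```

```text
clock 7.55 tcp [0.5326 0.0424 0.1138] yaw -56.9 tilt [ 0.001  0.    -1.   ] F [ 0.3  0.1 -6.5] w 0.0602 q [-0.72  0.47  0.67  2.03 -0.42  0.77 -0.79]
[-0.7, -0.0, -0.2] [0.0, -0.0, 0.002]
```

play_rows --pt "0 0 1 0 0 0 255"

```text
clock: 7.65
tcp_pos: [0.5326, 0.0424, 0.1134]
orientation: [-3.011, -0.895, -0.0]
contact_force: [-9.7, 0.6, 17.7]
grip_width: 0.0597
```

play_rows --pt "0 0 1 0 0 0 255"

```text
clock: 7.75
tcp_pos: [0.5326, 0.0424, 0.1135]
orientation: [-3.009, -0.895, 0.0]
contact_force: [-8.1, 0.1, 13.2]
grip_width: 0.0604
```

The disc is seated (contact force felt). I'll release it and go straight up.

play_rows --pt "0 0 -0.5 0 0 0 80" --pt "0 0 0 0 0 0 30" --pt "0 0 0 0 0 0 0" --pt "0 0 0 0 0 0 0"

```text
clock: 8.15
tcp_pos: [0.5355, 0.0425, 0.1158]
orientation: [-3.01, -0.895, -0.008]
contact_force: [0.1, 0.0, -0.1]
grip_width: 0.0852
```

play_rows --pt "0 0 -10 0 0 0 0" --pt "0 0 -20 0 0 0 0" --pt "0 0 -40 0 0 0 0" --pt "0 0 -40 0 0 0 0" --pt "0 0 -20 0 0 0 0"

```text
clock: 8.65
tcp_pos: [0.5341, 0.0411, 0.2504]
orientation: [3.012, 0.892, 0.001]
contact_force: [0.5, 0.3, -0.3]
grip_width: 0.0854
```

```bash
python3 -c "
from v import *
plan((.495,-.324,.16),67-90,15); dview('p9')"
```

```text
clock 8.65 tcp [0.5341 0.0411 0.2504] yaw -57.0 tilt [ 0.001 -0.    -1.   ] F [ 0.5  0.3 -0.3] w 0.0854 q [-0.85  0.28  0.8   1.91 -0.23  1.05 -0.94]
[-15.4, 19.0, 6.0] [0.0, -0.0, -0.04]
[-16.2, 18.4, 6.0] [0.0, -0.0, -0.04]
[-16.9, 17.7, 6.0] [0.0, -0.0, -0.04]
[-17.6, 17.0, 6.0] [0.0, -0.0, -0.04]
[-18.2, 16.3, 6.0] [0.0, -0.0, -0.04]
[-18.9, 15.6, 6.0] [0.0, -0.0, -0.04]
[-19.5, 14.8, 6.0] [0.0, -0.0, -0.04]
[-20.1, 14.0, 6.0] [0.0, -0.0, -0.04]
[-20.6, 13.2, 6.0] [0.0, -0.0, -0.04]
[-21.1, 12.4, 6.0] [0.0, -0.0, -0.04]
[-21.6, 11.6, 6.0] [0.0, -0.0, -0.04]
[-22.0, 10.7, 6.0] [0.0, -0.0, -0.04]
[-22.4, 9.8, 6.0] [0.0, -0.0, -0.04]
[-22.8, 8.9, 6.0] [0.0, -0.0, -0.04]
[-23.1, 8.0, 6.0] [0.0, -0.0, -0.04]
```

View pics/p9.png

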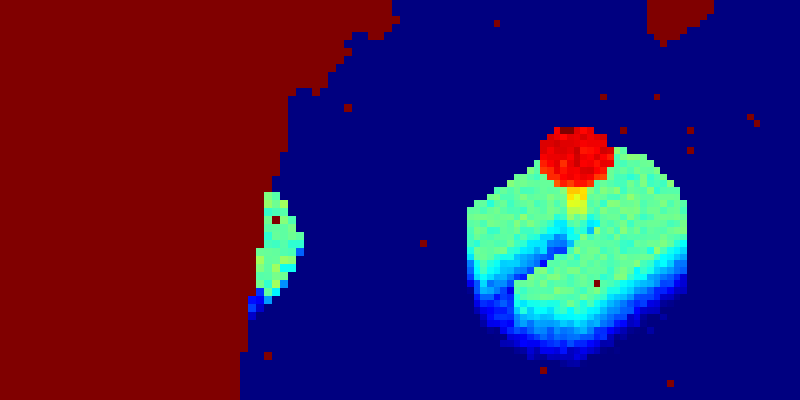

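The side depth view shows the thick disc level at about 138 mm, with the stem at its slot end and the mouth toward −x−y. Before going to the thin disc I'll check clearance to the green decoy and the socket.

Run:
```python
from h import *
import pickle
t=pickle.load(open("top0.pkl","rb"));P=cloud(t);hsv=cv2.cvtColor(t["color"],cv2.COLOR_BGR2HSV)
m=(hsv[...,0]>45)&(hsv[...,0]<80)&(hsv[...,1]>150)&(P[...,1]<-.2)
ys,xs=np.nonzero(m);A=np.array([world(t,x,y,z=.014)[:2] for x,y in zip(xs,ys)])
print("green",A.min(0),A.max(0))
n=np.array([np.cos(np.deg2rad(-23)),np.sin(np.deg2rad(-23))]);l=np.array([-n[1],n[0]])
for nm,B in(("green",A),):
    u=(B-[.4945,-.3245])@n; v=(B-[.4945,-.3245])@l
    k=abs(v)<14; print(nm,"jaw-axis coords within finger band",u[k].max() if k.any() else None)
m=(P[...,2]>.02)&(P[...,1]<-.38)&(P[...,1]>-.55)&(P[...,0]<.56)&(P[...,0]>.4)&(P[...,2]<.06); print("socket",P[m].min(0),P[m].max(0))
```

```text
green [ 0.33780399 -0.36690746] [ 0.40313507 -0.29577816]
green jaw-axis coords within finger band -0.07656412545525461
socket [ 0.41771536 -0.51340161  0.02009788] [ 0.5201655  -0.41109601  0.04724926]
```

Clear: the green disc starts 77 mm out along the jaw axis and the finger backs reach 57 mm.

play_rows --pt "-15 19 5 0 0 -0.04 0" --pt "-16 18 5 0 0 -0.04 0" --pt "-17 18 5 0 0 -0.04 0" --pt "-18 17 5 0 0 -0.04 0" --pt "-18 16 5 0 0 -0.04 0"

```text
clock: 9.25
tcp_pos: [0.5229, -0.0785, 0.2243]
orientation: [-2.897, -1.213, -0.009]
contact_force: [0.0, -0.3, 0.9]
grip_width: 0.0853
```

play_rows --pt "-19 16 5 0 0 -0.04 0" --pt "-20 15 5 0 0 -0.04 0" --pt "-20 14 5 0 0 -0.04 0" --pt "-21 13 5 0 0 -0.04 0" --pt "-21 12 5 0 0 -0.04 0"

```text
clock: 9.75
tcp_pos: [0.509, -0.2056, 0.1953]
orientation: [-2.753, -1.507, -0.003]
contact_force: [0.9, 0.2, 0.5]
grip_width: 0.0857
```

```bash
python3 -c "
from v import *
plan((.4945,-.3245,.12),-23,5)"
```

```text
clock 9.75 tcp [ 0.509  -0.2056  0.1953] yaw -32.6 tilt [ 0.     0.004 -1.   ] F [0.9 0.2 0.5] w 0.0857 q [-0.3   0.37  0.72  1.93 -0.31  0.95  0.  ]
[-21.6, 10.4, 15.0] [-0.0, -0.001, -0.034]
[-22.0, 9.7, 15.0] [-0.0, -0.001, -0.034]
[-22.3, 8.9, 15.0] [-0.0, -0.001, -0.034]
[-22.5, 8.2, 15.0] [-0.0, -0.001, -0.034]
[-22.8, 7.4, 15.0] [-0.0, -0.001, -0.034]
```

play_rows --pt "-22 10 14 0 0 -0.034 0" --pt "-22 10 14 0 0 -0.034 0" --pt "-22 9 14 0 0 -0.034 0" --pt "-22 8 14 0 0 -0.034 0" --pt "-22 7 14 0 0 -0.034 0"

```text
clock: 10.25
tcp_pos: [0.4931, -0.3278, 0.1207]
orientation: [-2.608, -1.744, -0.002]
contact_force: [-0.3, 0.5, 0.2]
grip_width: 0.0854
```

```bash
python3 -c "
from v import *
plan((.4945,-.3245,.03),-23,5)"
```

```text
clock 10.25 tcp [ 0.4931 -0.3278  0.1207] yaw -22.5 tilt [-0.001  0.004 -1.   ] F [-0.3  0.5  0.2] w 0.0854 q [ 0.03  0.54  0.61  1.88 -0.4   0.85  0.46]
[0.7, 0.1, 18.1] [-0.001, -0.001, 0.002]
[0.7, 0.1, 18.1] [-0.001, -0.001, 0.002]
[0.7, 0.0, 18.1] [-0.001, -0.001, 0.002]
[0.7, 0.0, 18.1] [-0.001, -0.001, 0.002]
[0.7, 0.0, 18.1] [-0.001, -0.001, 0.002]
```

play_rows --pt "0.5 0 18 0 0 0 0" --pt "0.5 0 18 0 0 0 0" --pt "0.5 0 18 0 0 0 0" --pt "0.5 0 16 0 0 0 0" --pt "0.5 0 10 0 0 0 0"

```text
clock: 10.75
tcp_pos: [0.4894, -0.3302, 0.0347]
orientation: [-2.614, -1.733, 0.005]
contact_force: [0.1, -0.0, -0.0]
grip_width: 0.0854
```

```bash
python3 -c "
from v import *
plan((.4945,-.3245,-.002),-23,4)
a=grab_frame('top');b=grab_frame('side')
c=lambda f,u,v,r: cv2.resize(f['color'][v-r:v+r,u-r:u+r],(400,400),interpolation=cv2.INTER_CUBIC)
save('q1',np.hstack([c(a,375,238,40),c(b,285,333,60)]))"
```

```text
clock 10.75 tcp [ 0.4894 -0.3302  0.0347] yaw -22.9 tilt [-0.006  0.003 -1.   ] F [ 0.1 -0.  -0. ] w 0.0854 q [ 0.1   0.66  0.52  1.92 -0.49  0.7   0.52]
[1.8, 0.7, 9.2] [-0.002, -0.0, 0.0]
[1.8, 0.7, 9.2] [-0.002, -0.0, 0.0]
[1.8, 0.6, 9.2] [-0.002, -0.0, 0.0]
[1.8, 0.6, 9.2] [-0.002, -0.0, 0.0]
```

View pics/q1.png

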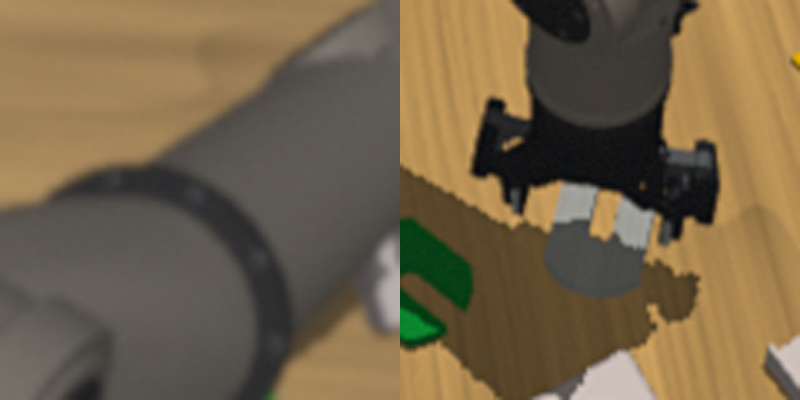

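The side crop shows the open jaws on either side of the thin disc, at about (285,345). I'll go down.

play_rows --pt "2 0.7 9 -0.002 0 0 0" --pt "2 0.7 9 -0.002 0 0 0" --pt "2 0.7 9 -0.002 0 0 0" --pt "2 0.7 8 0 0 0 0"

```text
clock: 11.25
tcp_pos: [0.4972, -0.3241, -0.0003]
orientation: [2.615, 1.735, 0.004]
contact_force: [0.2, 0.3, -0.4]
grip_width: 0.0855
```

```bash
python3 -c "
from v import *
plan((.4945,-.3245,-.003),-23,1)"
```

```text
clock 11.25 tcp [ 4.972e-01 -3.241e-01 -3.000e-04] yaw -22.9 tilt [ 0.004 -0.002 -1.   ] F [ 0.2  0.3 -0.4] w 0.0855 q [ 0.12  0.71  0.48  1.93 -0.54  0.63  0.54]
[-1.4, -2.3, 2.7] [0.004, -0.0, 0.002]
```

play_rows --pt "-1.5 -2 2 0.003 0 0 0" --pt "0 0 0 0 0 0 60" --pt "0 0 0 0 0 0 255" --pt "0 0 0 0 0 0 255" --pt "0 0 0 0 0 0 255" --force 80

```text
clock: 11.75
tcp_pos: [0.4946, -0.3239, -0.0029]
orientation: [-2.616, -1.737, -0.001]
contact_force: [0.0, -0.2, -3.1]
grip_width: 0.0601
```

```bash
python3 -c "
from v import *
plan((.4945,-.3245,-.003),-23,1)"
```

```text
clock 11.75 tcp [ 0.4946 -0.3239 -0.0029] yaw -22.8 tilt [ 0.     0.001 -1.   ] F [ 0.  -0.2 -3.1] w 0.0601 q [ 0.12  0.71  0.48  1.93 -0.54  0.63  0.55]
[-0.6, 0.1, 0.1] [-0.0, -0.001, 0.003]
```

play_rows --pt "0 0 -20 0 0 0 255" --pt "0 0 -40 0 0 0 255" --pt "0 0 -40 0 0 0 255" --pt "0 0 -40 0 0 0 255" --pt "0 0 -10 0 0 0 255"

```text
clock: 12.25
tcp_pos: [0.4909, -0.3222, 0.1475]
orientation: [-2.609, -1.731, 0.008]
contact_force: [0.9, -1.1, -4.1]
grip_width: 0.0601
```

```bash
python3 -c "
from v import *
plan((.452,-.010,.15),-57,15)"
```

```text
clock 12.25 tcp [ 0.4909 -0.3222  0.1475] yaw -22.9 tilt [-0.01   0.005 -1.   ] F [ 0.9 -1.1 -4.1] w 0.0601 q [-0.01  0.5   0.64  1.87 -0.38  0.9   0.42]
[18.2, -10.5, -0.0] [-0.001, 0.0, 0.04]
[17.7, -11.2, -0.0] [-0.001, 0.0, 0.04]
[17.3, -11.9, -0.0] [-0.001, 0.0, 0.04]
[16.8, -12.6, -0.0] [-0.001, 0.0, 0.04]
[16.3, -13.2, -0.1] [-0.001, 0.0, 0.04]
[15.7, -13.9, -0.1] [-0.001, 0.0, 0.04]
[15.2, -14.5, -0.1] [-0.001, 0.0, 0.04]
[14.6, -15.1, -0.1] [-0.001, 0.0, 0.04]
[14.0, -15.6, -0.1] [-0.001, 0.0, 0.04]
[13.4, -16.2, -0.1] [-0.001, 0.0, 0.04]
[12.7, -16.7, -0.1] [-0.001, 0.0, 0.04]
[12.0, -17.2, -0.1] [-0.001, 0.0, 0.04]
[11.3, -17.6, -0.1] [-0.001, 0.0, 0.04]
[10.6, -18.1, -0.1] [-0.001, 0.0, 0.04]
[9.9, -18.5, -0.2] [-0.001, 0.0, 0.04]
```

play_rows --pt "18 -10 0 -0.002 0 0.04 255" --pt "18 -11 0 -0.002 0 0.04 255" --pt "17 -12 0 -0.002 0 0.04 255" --pt "17 -13 0 -0.002 0 0.04 255" --pt "16 -13 0 -0.002 0 0.04 255"

```text
clock: 12.75
tcp_pos: [0.4755, -0.2176, 0.1452]
orientation: [2.787, 1.449, -0.004]
contact_force: [0.6, -0.2, -4.5]
grip_width: 0.0593
```

```bash
python3 -c "
from v import *
plan((.452,-.010,.15),-57,10)"
```

```text
clock 12.75 tcp [ 0.4755 -0.2176  0.1452] yaw -35.1 tilt [-0.002 -0.001 -1.   ] F [ 0.6 -0.2 -4.5] w 0.0593 q [-0.26  0.41  0.72  2.03 -0.36  0.83  0.06]
[15.6, -13.9, -0.5] [-0.0, 0.0, 0.038]
[15.1, -14.4, -0.5] [-0.0, 0.0, 0.038]
[14.5, -15.0, -0.5] [-0.0, 0.0, 0.038]
[14.0, -15.6, -0.5] [-0.0, 0.0, 0.038]
[13.3, -16.1, -0.5] [-0.0, 0.0, 0.038]
[12.7, -16.6, -0.5] [-0.0, 0.0, 0.038]
[12.1, -17.0, -0.5] [-0.0, 0.0, 0.038]
[11.4, -17.5, -0.5] [-0.0, 0.0, 0.038]
[10.7, -17.9, -0.5] [-0.0, 0.0, 0.038]
[10.0, -18.3, -0.5] [-0.0, 0.0, 0.038]
```

play_rows --pt "15 -14 -1 0 0 0.038 255" --pt "15 -15 -1 0 0 0.038 255" --pt "15 -15 -1 0 0 0.038 255" --pt "14 -15 -1 0 0 0.038 255" --pt "13 -16 -1 0 0 0.038 255"

```text
clock: 13.25
tcp_pos: [0.4573, -0.1082, 0.1442]
orientation: [-2.913, -1.164, 0.019]
contact_force: [-0.2, 0.8, -4.3]
grip_width: 0.0599
```

play_rows --pt "13 -16 -1 0 0 0.038 255" --pt "12 -17 -1 0 0 0.038 255" --pt "11 -17 -1 0 0 0.038 255" --pt "11 -18 -1 0 0 0.038 255"

```text
clock: 13.65
tcp_pos: [0.4445, -0.022, 0.1442]
orientation: [-2.996, -0.93, 0.03]
contact_force: [0.7, 0.2, -5.7]
grip_width: 0.06
```

```bash
python3 -c "
from v import *
plan((.452,-.010,.145),-57,2)
dview('q2',.12,.18,u0=215,v0=145,s=80)
b=grab_frame('side');save('q3',cv2.resize(b['color'][120:240,200:340],None,fx=5,fy=5,interpolation=cv2.INTER_CUBIC))"
```

```text
clock 13.65 tcp [ 0.4445 -0.022   0.1442] yaw -55.5 tilt [-0.02  -0.001 -1.   ] F [ 0.7  0.2 -5.7] w 0.06 q [-0.8   0.31  0.85  2.2  -0.32  0.79 -0.71]
[6.5, -2.8, -0.5] [-0.005, 0.009, 0.013]
[6.5, -2.9, -0.4] [-0.005, 0.009, 0.013]
```

View pics/q2.png

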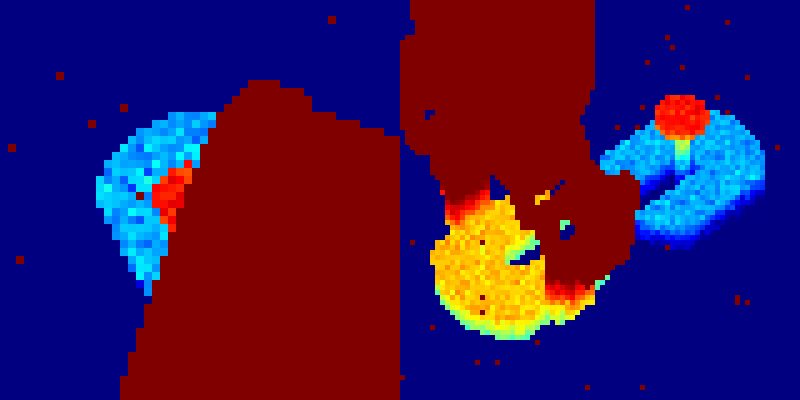

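View pics/q3.png

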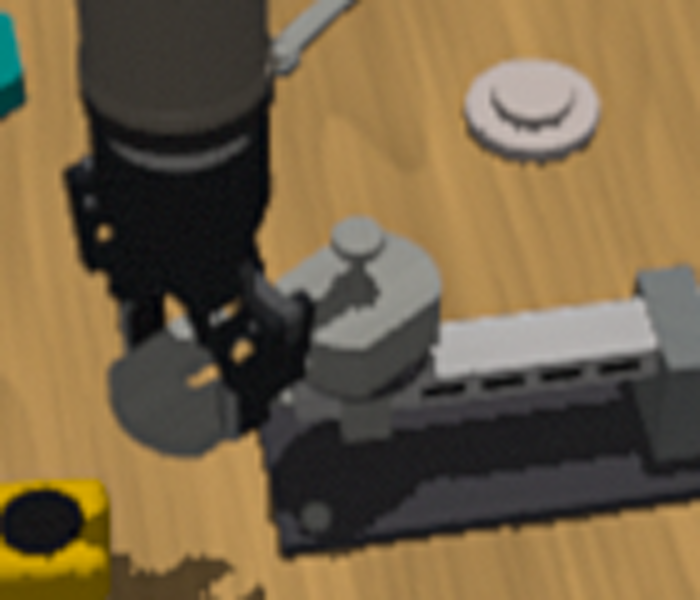

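The held thin disc is level, with its top at about 161 mm. The thick disc stands on the hanger with the stem at the end of its slot. I'll correct the small tool tilt, get on the slot line, and set the height.

play_rows --pt "5 -3 1 -0.006 0.012 0.013 255" --pt "4 -2 1 -0.004 0.006 0.013 255" --pt "0 0 0 0 0 0 255"

```text
clock: 14.1
tcp_pos: [0.4488, -0.0133, 0.141]
orientation: [3.011, 0.894, 0.002]
contact_force: [-0.5, 0.0, -4.3]
grip_width: 0.0598
```

```bash
python3 -c "
from v import *
plan((.452,-.010,.140),-57,1)
plan((.532,.042,.140),-57,8)"
```

```text
clock 14.1 tcp [ 0.4488 -0.0133  0.141 ] yaw -56.9 tilt [ 0.001 -0.    -1.   ] F [-0.5  0.  -4.3] w 0.0598 q [-0.82  0.31  0.85  2.21 -0.34  0.76 -0.74]
[4.5, -1.0, 1.0] [0.001, -0.001, 0.001]
clock 14.1 tcp [ 0.4488 -0.0133  0.141 ] yaw -56.9 tilt [ 0.001 -0.    -1.   ] F [-0.5  0.  -4.3] w 0.0598 q [-0.82  0.31  0.85  2.21 -0.34  0.76 -0.74]
[12.5, -0.1, 0.1] [0.0, -0.0, 0.0]
[12.5, -0.1, 0.1] [0.0, -0.0, 0.0]
[12.5, -0.1, 0.1] [0.0, -0.0, 0.0]
[12.5, -0.1, 0.1] [0.0, -0.0, 0.0]
[12.5, -0.1, 0.1] [0.0, -0.0, 0.0]
[12.5, -0.1, 0.1] [0.0, -0.0, 0.0]
[12.5, -0.1, 0.1] [0.0, -0.0, 0.0]
[12.5, -0.1, 0.1] [0.0, -0.0, 0.0]
```

play_rows --pt "10 0 0 0 0 0 255" --pt "10 0 0 0 0 0 255" --pt "10 0 0 0 0 0 255" --pt "10 0 0 0 0 0 255" --pt "5 0 0 0 0 0 255"

```text
clock: 14.6
tcp_pos: [0.4903, 0.0124, 0.1409]
orientation: [3.011, 0.892, 0.003]
contact_force: [-0.8, -0.4, -4.1]
grip_width: 0.0597
```

```bash
python3 -c "
from v import *
plan((.532,.042,.140),-57,6)
dview('q4',.12,.18,u0=235,v0=145,s=60)"
```

```text
clock 14.6 tcp [0.4903 0.0124 0.1409] yaw -57.0 tilt [ 0.002 -0.    -1.   ] F [-0.8 -0.4 -4.1] w 0.0597 q [-0.81  0.38  0.81  2.12 -0.39  0.79 -0.75]
[8.5, -0.4, 0.2] [0.0, -0.0, -0.0]
[8.5, -0.4, 0.2] [0.0, -0.0, -0.0]
[8.5, -0.4, 0.2] [0.0, -0.0, -0.0]
[8.5, -0.4, 0.2] [0.0, -0.0, -0.0]
[8.5, -0.4, 0.2] [0.0, -0.0, -0.0]
[8.5, -0.4, 0.2] [0.0, -0.0, -0.0]
```

View pics/q4.png

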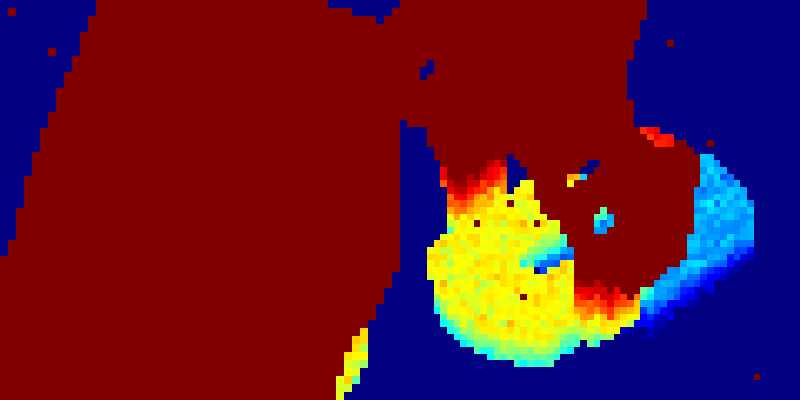

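play_rows --pt "5 -1.5 0 0 0 0 255" --pt "6 -1 0 0 0 0 255" --pt "6 0 0 0 0 0 255"

```text
clock: 15.0
tcp_pos: [0.5021, 0.0234, 0.1406]
orientation: [3.012, 0.889, -0.0]
contact_force: [-0.5, -0.7, -4.4]
grip_width: 0.0597
```

play_rows --pt "8 0 0 0 0 0 255" --pt "8 0 0 0 0 0 255"

```text
clock: 15.2
tcp_pos: [0.5164, 0.0329, 0.1406]
orientation: [3.013, 0.89, -0.0]
contact_force: [0.5, 0.0, -3.9]
grip_width: 0.0598
```

```bash
python3 -c "
from v import *
plan((.532,.042,.140),-57,3)"
```

```text
clock 15.2 tcp [0.5164 0.0329 0.1406] yaw -57.1 tilt [-0. -0. -1.] F [ 0.5  0.  -3.9] w 0.0598 q [-0.81  0.43  0.79  2.05 -0.42  0.82 -0.77]
[6.0, 0.3, 0.2] [0.0, 0.0, -0.001]
[6.0, 0.3, 0.2] [0.0, 0.0, -0.001]
[6.0, 0.3, 0.2] [0.0, 0.0, -0.001]
```

play_rows --pt "7 0.5 0 0 0 0 255" --pt "6 0 0 0 0 0 255" --pt "5 0 0 0 0 0 255"

```text
clock: 15.5
tcp_pos: [0.5339, 0.0437, 0.1405]
orientation: [3.012, 0.891, 0.0]
contact_force: [0.7, 0.8, -3.8]
grip_width: 0.0596
```

```bash
python3 -c "
from v import *
plan((.532,.042,.140),-57,1)
dview('q5',.12,.18,u0=235,v0=145,s=60)"
```

```text
clock 15.5 tcp [0.5339 0.0437 0.1405] yaw -57.0 tilt [ 0.    -0.001 -1.   ] F [ 0.7  0.8 -3.8] w 0.0596 q [-0.8   0.46  0.78  2.01 -0.43  0.84 -0.78]
[-2.5, 0.3, 0.5] [0.001, -0.0, -0.001]
```

View pics/q5.png

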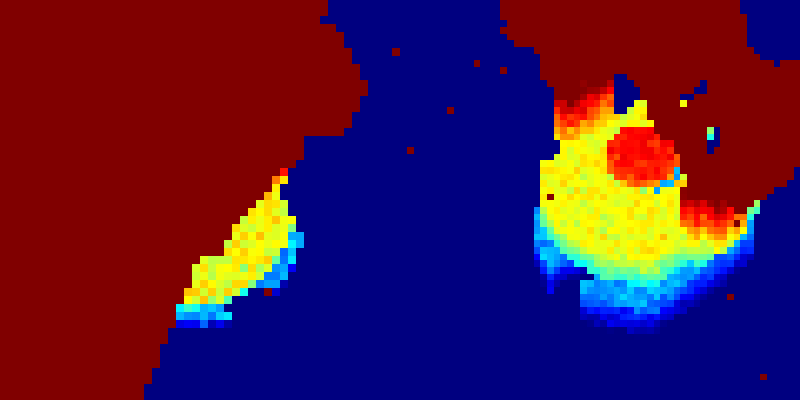

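The thin disc sits around the stem under the cap. I'll back off 2 mm and lower it.

play_rows --pt "-2 0 1.5 0 0 0 255" --pt "0 0 2 0 0 0 255" --pt "0 0 1 0 0 0 255"

```text
clock: 15.9
tcp_pos: [0.5316, 0.042, 0.1356]
orientation: [3.012, 0.89, -0.0]
contact_force: [-0.4, 0.1, -4.2]
grip_width: 0.0597
```

play_rows --pt "0 0 1 0 0 0 255"

```text
clock: 16.0
tcp_pos: [0.5314, 0.0419, 0.135]
orientation: [3.013, 0.89, -0.001]
contact_force: [-4.7, 0.0, 12.5]
grip_width: 0.0596
```

play_rows --pt "0 0 0.5 0 0 0 255"

```text
clock: 16.1
tcp_pos: [0.5314, 0.0419, 0.135]
orientation: [-3.012, -0.89, 0.0]
contact_force: [-2.9, 0.9, 6.0]
grip_width: 0.0598
```

play_rows --pt "0 0 -0.3 0 0 0 80" --pt "0 0 0 0 0 0 30" --pt "0 0 0 0 0 0 0" --pt "0 0 0 0 0 0 0"

```text
clock: 16.5
tcp_pos: [0.5327, 0.0416, 0.1361]
orientation: [-3.013, -0.889, -0.004]
contact_force: [-0.0, -1.2, 0.1]
grip_width: 0.0851
```

play_rows --pt "0 0 -10 0 0 0 0" --pt "0 0 -20 0 0 0 0" --pt "0 0 -40 0 0 0 0" --pt "0 0 -40 0 0 0 0" --pt "0 0 -30 0 0 0 0"

```text
clock: 17.0
tcp_pos: [0.5304, 0.0403, 0.2796]
orientation: [3.012, 0.885, -0.008]
contact_force: [0.2, 0.8, 0.1]
grip_width: 0.0852
```

play_rows --pt "-30 20 0 0 0 0 0" --pt "-30 20 0 0 0 0 0" --pt "-30 20 0 0 0 0 0" --pt "-30 20 0 0 0 0 0" --pt "-30 20 0 0 0 0 0"

```text
clock: 17.5
tcp_pos: [0.4629, -0.1265, 0.2884]
orientation: [3.008, 0.899, 0.017]
contact_force: [0.1, -0.5, -0.1]
grip_width: 0.0854
```

play_rows --pt "-30 20 0 0 0 0 0" --pt "-30 20 0 0 0 0 0" --pt "-20 20 0 0 0 0 0" --pt "0 0 0 0 0 0 0"

```text
clock: 17.9
tcp_pos: [0.4242, -0.2302, 0.2911]
orientation: [3.013, 0.884, 0.027]
contact_force: [0.3, 0.3, 0.1]
grip_width: 0.0854
```

Run:
```python
from v import *
plan((.532,.042,.140),-57,1)
dview('q6',.09,.18)
a=grab_frame('top');b=grab_frame('side')
c=lambda f,u,v,r: cv2.resize(f['color'][v-r:v+r,u-r:u+r],(400,400),interpolation=cv2.INTER_CUBIC)
save('q7',np.hstack([c(a,264,205,25),c(b,275,183,35)])); save('q8',np.hstack([cv2.resize(x['color'],(400,300)) for x in(a,b)]))
for f in(a,b):
    R=disc(f,(.532,.042),.152,.146); print(R[0].round(4),R[1],R[2])
    P=cloud(f); g=(.532,.042)
    m=(np.hypot(P[...,0]-g[0],P[...,1]-g[1])<.05)&(P[...,2]>.16)&(P[...,2]<.185)
    ys,xs=np.nonzero(m); print("cap",world(f,xs.mean(),ys.mean(),z=.172).round(4))
    q=P[R[5]>0]; A=np.c_[q[:,:2],np.ones(len(q))]; print("plane",np.linalg.lstsq(A,q[:,2],rcond=None)[0].round(3),"median z",np.median(q[:,2]).round(4))
```

```text
clock 17.9 tcp [ 0.4242 -0.2302  0.2911] yaw -57.3 tilt [ 0.017  0.003 -1.   ] F [0.3 0.3 0.1] w 0.0854 q [-0.62  0.12  1.11  1.98 -0.13  1.1  -0.46]
[235.4, -171.8, 153.7] [0.007, -0.016, -0.005]
[0.5333 0.0414] 31.845685958862305 [81.3 63.7]
cap [0.5335 0.0437 0.172 ]
plane [0.004 0.001 0.15 ] median z 0.1519
[0.5298 0.0385] 31.833164215087887 [83.6 68.3]
cap [0.5307 0.0402 0.172 ]
plane [-0.013  0.012  0.158] median z 0.1514
```

View pics/q6.png

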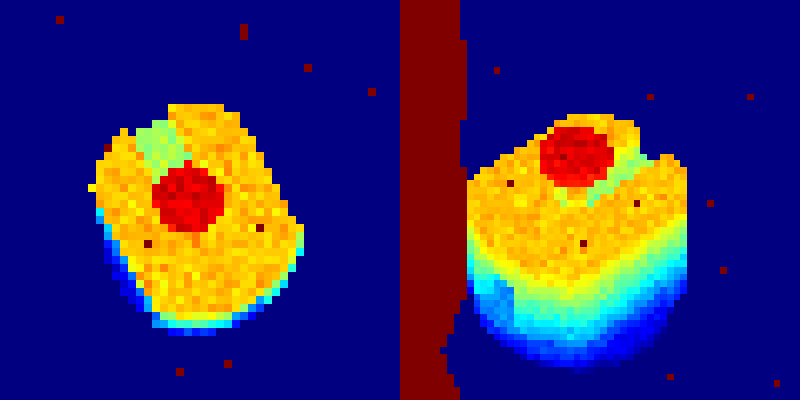

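View pics/q7.png

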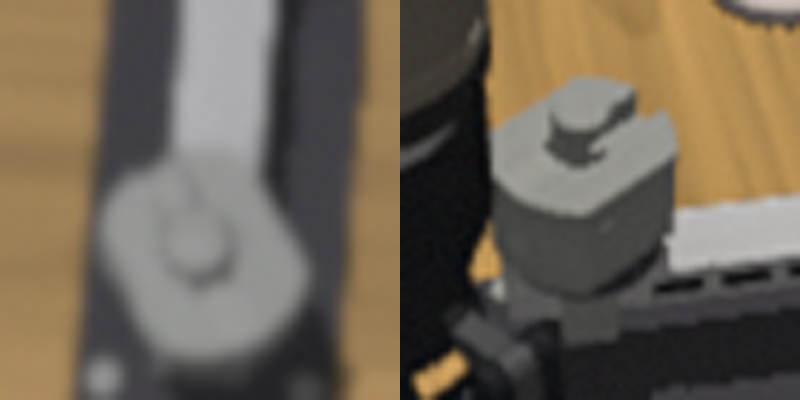

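View pics/q8.png

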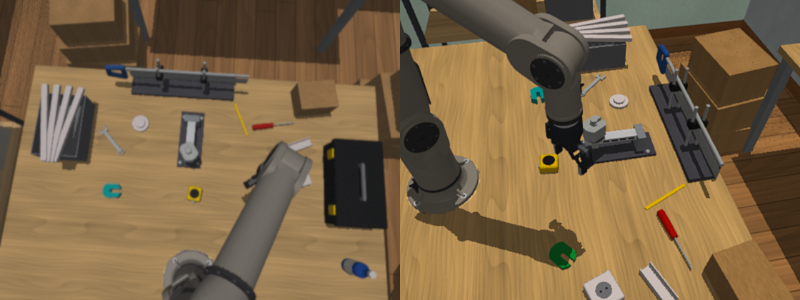

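The final views show the stack flat, with the top at about 152 mm. The thin slot points to 32°, the thick slot's mouth faces the other way (low left), and the bystanders look unmoved. The arm touches nothing.

```bash
python3 -c "
from h import *
print(r.hand_in())"
```

```text
the job is handed in; nothing more can be done
None
```

Both discs are on the hanger and the job is handed in. I placed the thick disc first with its slot opposite the first disc's, then the thin one on top with its slot opposite the thick one's. It took about 18 s of the 69 s; the hand-in reports no verdict.

**Last checks that passed**
- **Height:** the thin disc's top reads 151.4–151.9 mm, against an ideal of 152 mm.
- **Level:** the plane fit shows at most about 0.02 rad of tilt, against a limit of 0.08.
- **Centring:** the thin disc's centre is 2 mm from the cap's centre in both views.
- **Slots:** the thin slot points to 32° and the first disc's was measured at about 33° before loading. I set the thick disc at about 213°, and the views still show its mouth facing the opposite way.
- **Clear of the stack:** the tool force is near zero.

**Disagreements and limits**
- **Camera offset:** the top and side views differ by a steady 3–4 mm, so I aimed at their average. Neither slide onto the stem met any side force.
- **Inner discs:** once stacked, I did not measure the thick and first discs separately. I judged them from the depth views and the total height.
- **Bystanders:** they look unmoved in the final pictures, but I did not measure them.

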